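Rock the battery pack into the patient monitor and lock it

ROBOT

A 6-joint arm with a two-finger parallel gripper is mounted at the origin on a cart in front of the work surface, level with it; the furniture and walls round the work are solid. World frame = base frame: x ahead of the robot, y to its left, z up, the work surface at z = 0. Lengths are in mm, angles in rad, forces in N, time in s.
With the tool pointing down it reaches from about 275 to 750 mm from the base axis. Payload 10.2 kg.
Tool frame: the origin (TCP) lies midway between the tips of the shut fingers; the grasp point (between the pads) lies grip_depth behind it (grip_depth is the distance from the TCP to the grasp point, in mm); z points along the fingers, y is the line along which they close (so a half turn about z gives the same grasp; the last joint's range is limited). The gripper opens to 85 mm and grips with 20 to 120 N. Pads are 22 mm wide; open, the fingers measure 114 mm over their backs; the gripper's body (76 mm by 85 mm) begins 54 mm behind the grasp point. The pads swing forward as they close: fully open they stand 13 mm farther back than shut.
Start: joints at [-1.431, 0.313, 1.498, -0, 1.331, -0.223], TCP at [186.307, -490.837, 231.294] pointing down, gripper open.
Joint ranges: [-2.94, 2.94], [-0.97, 2.17], [0.19, 2.56], [-1.23, 4.37], [0.02, 3.11], [-2.88, 2.88]. Speed limits (rad/s): [2.39, 2.39, 3.01, 3.14, 3.14, 3.14].

INTERFACE

Orientations are given as a unit quaternion [w, x, y, z].
In Python, from rig import * gives the robot as it stands.
- The arm moves only by the tool servo_tool, never from a script. Its argument "commands" is a list of rows, each a list of 3 entries, a list of its own where there are three numbers: the gripper command: -1 is fully open, 1 is shut, values between are in proportion, then the shift along the tool's x, y, z in m, then the turn, a rotation vector about the tool's x, y, z in units of 6 degrees (1.0 is 6 degrees). In form: [[grip, [dx, dy, dz], [ax, ay, az]], ...]. A call has 1 to 10 rows; each row shifts and turns the commanded pose from where the row before left it, along the tool's axes as they then stand; what a row does not reach is not made up. A row lasts 1/12 s, in which the tool goes at most 41.7 mm and 7.16 degrees, less where a joint would pass 70% of its speed; a pose out of reach is approached as far as the arm can. A call is refused whole if a number of a shift passes 0.0417 or a number of a turn 1, either way. A call with a gripper value outside its range is refused whole. The fingers move at their own pace and stop on an object; "squeeze" is the grip in N (left out, the last holds). Time passes only in rows, so rows that do not move let the fingers close. It gives the time, the measured TCP pose, the force, the opening and the grip force at its end, in the units of the state.
- sense(): the state, without advancing time (a new reading comes with each control period).
- capture(name): name is "side" or "top" or "wrist"; returns a dict with "pixels" (400x640x3 uint8, red, green, blue), "z_map" (400x640 float32, mm along the optical axis (not along the pixel's ray), 0 where there is no reading), "fx", "fy", "cx", "cy" (pixels), "distortion" ([k1, k2, p1, p2, k3] as OpenCV has them; the pictures are not rectified), "rvec" (rotation vector, rad) and "tvec" (3), from world to camera coordinates, as OpenCV has them; the wrist camera has in their place "T_tool_cam" (4x4, takes a point from camera to tool coordinates, whose origin is the TCP and whose axes are the flange's). Camera axes: x right, y down, z forward; pixel columns grow to the right and rows downward; lengths in mm; the calibration is good to about 2 mm. A picture is of the moment at which its call begins: read the wrist's pose just before it.
- finish_job(): hands the job in; it is judged then, once.
The state is a dict: "time_s": time; "joints": joint angles; "dq": joint speeds; "tau": joint torques, N m; "eef_pos": TCP position; "ee_rot": TCP orientation; "force": force on the tool from outside, world axes, zero at the start; "wrist_torque": the same for the moment, N m; "grip_width": opening from 0.0 (shut) to 1.0 (fully open); "grip_force": force on a finger pad.
Only numpy, scipy, OpenCV 4.12 (cv2) and the standard library are available. Lean on these libraries where they do the work, as an engineer would, in place of code of your own. Each camera call takes 0.05 s, during which the arm holds its last target. There are 200 camera calls.

TASK

Fit the battery pack into the bay in the back of the patient monitor: tip its tongue end in under the lip, push it back against the sprung terminals and rock the other end down until the pack lies flat and fully home, then slide the orange lock all the way over the pack's shoulder. Feel your way and never press harder than a firm thumb, about 25 N; leave the cup, the vial and the syringe where they are.

Things in the scene. Friction and masses are not known exactly. Their poses are not given: they have to be found in the camera images.
- monitor: Light grey patient monitor, fixed, lying on its face, back up, dark bumpers, handle at +x: 200 (x) x 240 (y) x 64 mm high. Origin: centre of its underside, z up. The battery bay in its back lies along x at y = 0: floor at z = 38 mm, 49.6 mm wide (2 mm lead-in at the top of the sides). Beside it two finger wells, x -44 to 18, |y| 25 to 58 mm, floor at z = 42, for fingers holding the pack.
- bay_seat (a point): where the origin of the fully home pack belongs: on the bay floor, x = -12 mm in the monitor's frame (z = 38); the pack's x axis then lies along the monitor's
- bay_lip (a point): middle of the free lower edge of the grey lip that bridges the bay's -x end: x = -57 mm, 13 mm above the bay floor. The lip is 5 mm thick; beyond x = -63 mm it rises to the level of the monitor's back (z = 64 mm).
- bay_terminals (a point): foot (on the bay floor) of the resting sprung terminals, which reach out 3 mm from under the lip: x = -54 mm. Their face spans 3 to 9 mm above the floor. They give way to -x: 5 N to start, 1 N more per mm, hard stop after 9 mm. A home pack holds them 8 mm back and they press it against the heel wall.
- bay_heel (a point): middle of the square top edge of the bay's heel wall: x = +38 mm, 16 mm above the bay floor; behind it a thumb scoop of that level to x = +50 mm. From here to the resting terminals is 92 mm, 8 mm less than the pack's length, so the heel only goes down with the terminals pushed back, and then rubs on the wall: it takes some 8 to 18 N on top to send it home.
- battery: Loose black battery pack, blue label on top, about 320 g, 100 (x) x 48 (y) x 34 mm. Origin: centre of its underside, z up. Toe at -x: tongue 12 long, 36 wide, 10 mm high, brass contacts. Heel at +x: shoulder 12 mm long, 24.5 mm high, the rest 34 mm. Tipped toe down by 14 to 18 degrees with its toe on the bay floor, it slides under the lip, the heel then above the scoop.
- battery_toe (a point): middle of the pack's lower toe edge: x = -50 mm, z = 0 in its frame
- battery_heel (a point): middle of the upper edge of the heel shoulder: x = +50 mm, z = 24.5 mm in the pack's frame
- lock (a joint): orange sliding lock on the monitor's back, m: about 0 open, 0.020 home. Slides to the monitor's -x, about 2.5 N of friction, stays where left. Its bolt (32 mm wide, z = 64.5 to 69.5 mm in the monitor's frame) has its front edge at x = +52 mm open, +32 mm home, then 2 mm above the shoulder of a home pack; a heel that stands higher blocks it.
- lock_rib (a point): top centre of the lock's upright finger rib, z = 84 mm in the monitor's frame, y = 0; the rib is 8 mm thick (x), 26 mm wide (y), 14 mm high and moves with the lock
- vial_1: brown vial with a red cap, 43 mm across, 77 mm tall, standing; origin at the centre of its underside; bystander
- cup_white: white cup, 68 mm across, 50 mm tall; origin at the centre of its underside; bystander
- syringe_1: syringe lying flat, 30 x 118 x 18 mm; origin at the centre of its underside; bystander

How it is judged:
By the outcome, as a careful person would: the job done as asked, in the order asked, and still so for the second after the job is handed in, with the robot touching nothing.
It also fails if it takes over 61 s, if anything falls off the work surface, if the arm or the gripper's body presses on something with over 40 N, if the wrist force passes 120 N, or if a joint passes its speed limit or range.

## Working session

There is one attempt and no reset: what is moved stays moved. The work goes in short steps, Python scripts to look and compute and a tool call to move; the robot and the scene stay as the last step left them, time stands still between calls to the robot, and variables do not carry over. Pictures are saved under pics/ and viewed, at most 10 in all, crops included, and the job is handed in when it is done.

Besides the shell and the picture viewer there is one more tool, called after "Call:" as a command line: name --argument value ..., lists and objects as JSON in quotes. servo_tool: Moves the arm, as the interface text tells. Its arguments: {"type":"object","properties":{"commands":{"type":"array"},"squeeze":{"type":"number"}},"required":["commands"]}

```bash
ls; mkdir -p pics; python3 - <<'E'
from rig import *
import cv2,numpy as np
s=sense();print(s)
for n in("top","side"):
    c=capture(n);np.savez(f"{n}0.npz",**c)
    cv2.imwrite(f"pics/{n}0.png",c["pixels"][:,:,::-1]);print(n,c["fx"],c["cx"],c["rvec"],c["tvec"])
c=capture("wrist");print(c["T_tool_cam"])
E
```

```text
pics
{'time_s': 0.0, 'joints': array([-1.43140767e+00,  3.13478711e-01,  1.49842687e+00,  1.90233154e-05,
        1.33098588e+00, -2.23374945e-01]), 'dq': array([ 0.00062067, -0.00085199,  0.00161346,  0.00133331,  0.00103123,
       -0.00089543]), 'tau': array([ 5.44119321e-04, -4.12253630e+01, -2.59739792e+01, -1.39507501e-04,
        4.11225119e-03,  1.74006209e-05]), 'eef_pos': array([ 186.27129985, -490.57920512,  230.72422584]), 'ee_rot': array([-6.48441601e-04,  9.83595572e-01,  1.80386612e-01,  3.64922641e-05]), 'force': array([-0.10724334,  0.18051576, -0.35185174]), 'wrist_torque': array([-0.00965601, -0.04416942, -0.00169824]), 'grip_force': 0.0, 'grip_width': 0.9999772312458161}
top 386.9337255763965 316.97637973095806 [ 1.98056436 -2.22470639  0.2462125 ] [171.2085785  544.6015546  831.83338398]
side 361.9678353217391 319.1925176176327 [ 0.30474797 -2.51128117  1.63425827] [532.43956765  86.63875939 857.64133065]
[[-2.03915035e-04 -9.54685825e-01 -2.97615412e-01  7.61431933e+01]
 [ 9.99999926e-01 -2.92207462e-04  2.52175456e-04 -3.73111172e-01]
 [-3.27713777e-04 -2.97615338e-01  9.54685814e-01 -1.42418338e+02]
 [ 0.00000000e+00  0.00000000e+00  0.00000000e+00  1.00000000e+00]]
```

View pics/top0.png

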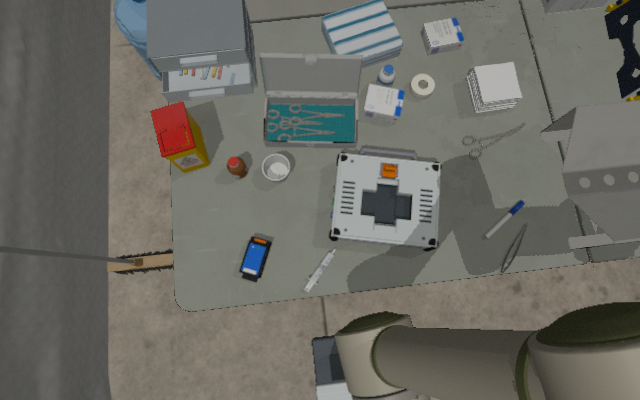

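View pics/side0.png

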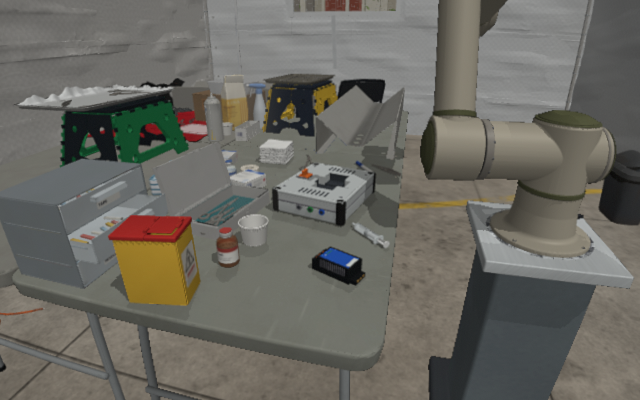

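The top view shows the monitor at about (385,200), with its handle and the orange lock towards the image top. The pack lies at (256,258), with an orange stripe at its upper end. The vial is at (236,166), the cup at (276,168) and the syringe at (320,270). The side view agrees with this.

```bash
cat > h.py <<'E'
import numpy as np,cv2
from scipy.spatial.transform import Rotation as R
def cloud(c,s=None):
    """400x640x3 world points (mm); s = state for the wrist camera"""
    K=np.array([[c["fx"],0,c["cx"]],[0,c["fy"],c["cy"]],[0,0,1.]])
    u,v=np.meshgrid(np.arange(640.),np.arange(400.))
    n=cv2.undistortPoints(np.stack([u,v],-1).reshape(-1,1,2),K,np.array(c["distortion"]).astype(float)).reshape(400,640,2)
    z=c["z_map"].astype(float)[...,None]
    P=np.concatenate([n*z,z],-1)
    if s is None:
        Rm=cv2.Rodrigues(np.array(c["rvec"]))[0]; W=(P-np.array(c["tvec"]).ravel())@Rm
    else:
        T=np.array(c["T_tool_cam"]);q=s["ee_rot"]
        W=(P@T[:3,:3].T+T[:3,3])@R.from_quat([q[1],q[2],q[3],q[0]]).as_matrix().T+s["eef_pos"]
    W[c["z_map"]==0]=np.nan
    return W
def rect(pts):
    (c,wh,a)=cv2.minAreaRect(pts.astype(np.float32)); return np.round(c,1),np.round(wh,1),round(a,2)
E
python3 - <<'E'
from h import *
c=dict(np.load("top0.npz"));W=cloud(c)
def p(u,v):print((u,v),W[v,u].round(1))
for q in [(256,258),(260,240),(250,276),(385,200),(408,200),(350,170),(389,171),(430,235),(385,230),(237,165),(276,168),(320,270),(300,220),(200,230)]:p(*q)
def reg(u0,v0,u1,v1,z0,z1):
    w=W[v0:v1,u0:u1].reshape(-1,3);w=w[(w[:,2]>z0)&(w[:,2]<z1)];return w
w=reg(235,230,280,290,22,45);print("bat top",rect(w[:,:2]),len(w),np.median(w[:,2]))
w=reg(235,230,280,290,5,45);print("bat all",rect(w[:,:2]))
w=reg(315,140,450,260,58,72);print("mon",rect(w[:,:2]),len(w),np.median(w[:,2]))
w=reg(315,140,450,260,30,55);print("bay low",rect(w[:,:2]),len(w))
px=c["pixels"].astype(int)
for nm,m in(("orange",(px[...,0]>180)&(px[...,2]<80)&(px[...,1]>60)&(px[...,1]<160)),("blue",(px[...,2]>150)&(px[...,0]<80))):
    for nm2,(u0,v0,u1,v1) in(("bat",(235,230,280,290)),("mon",(330,150,440,250))):
        k=np.zeros_like(m);k[v0:v1,u0:u1]=1;w=W[m&k]
        if len(w)>3:print(nm,nm2,len(w),w.mean(0).round(1),rect(w[:,:2]))
E
```

```text
(256, 258) [442.3 262.4  34. ]
(260, 240) [483.9 251.1  24.4]
(250, 276) [404.3 283.6   9.3]
(385, 200) [542.2 -52.8  38.7]
(408, 200) [ 535.3 -106.2   41.6]
(350, 170) [618.2  22.4  62.9]
(389, 171) [603.4 -66.6  69.2]
(430, 235) [ 445.4 -136.3   63.5]
(385, 230) [469.1 -38.1  58.4]
(237, 165) [658.4 283.5  71.8]
(276, 168) [663.4 199.3   0.7]
(320, 270) [399.  118.9  15.7]
(300, 220) [525.  153.3  -1.8]
(200, 230) [ 5.283e+02  3.979e+02 -1.000e-01]
bat top (array([448.3, 265.2]), array([48.7, 88.1]), 66.92) 802 33.564134530284136
bat all (array([445.1, 266.6]), array([ 48.8, 105.4]), 67.06)
mon (array([540.9, -51.3]), array([246.7, 205.8]), 77.02) 7183 63.697211247636126
bay low (array([562. , -21.7]), array([243.4, 286.7]), 88.01) 2302
blue bat 356 [nan nan nan] (array([442.7, 268.4]), array([35. , 61.8]), 67.12)
```

```bash
cat >> h.py <<'E'
def down(yaw):  # tool z down, tool x at yaw (deg)
    return R.from_euler('z',yaw,degrees=True)*R.from_euler('x',180,degrees=True)
def plan(s,pos,Rt):
    q=s["ee_rot"];Rc=R.from_quat([q[1],q[2],q[3],q[0]])
    d=Rc.inv().apply(np.array(pos)-s["eef_pos"]); r=(Rc.inv()*Rt).as_rotvec(degrees=True)
    print("at",s["eef_pos"].round(1),"t",round(s["time_s"],2),"shift tool mm",d.round(1),"turn units(6deg)",(r/6).round(2),
      "| shift after turn",Rt.inv().apply(np.array(pos)-s["eef_pos"]).round(1))
E
python3 - <<'E'
import rig
from h import *
print([ (k,getattr(rig,k)) for k in dir(rig) if not k.startswith('_') and not callable(getattr(rig,k))])
plan(rig.sense(),[541,-51,235],down(-13))
E
```

```text
[('grip_depth', 18.700000000000003)]
at [ 186.3 -490.6  230.9] t 0.15 shift tool mm [ 487.7 -285.1   -3.7] turn units(6deg) [-0.01  0.    5.63] | shift after turn [ 246.7 -508.2   -4.1]
```

Call:
servo_tool --commands '[[-1,[0.0375,-0.022,0],[0,0,0]],[-1,[0.0375,-0.022,0],[0,0,0]],[-1,[0.0375,-0.022,0],[0,0,0]],[-1,[0.0375,-0.022,0],[0,0,0]],[-1,[0.0375,-0.022,0],[0,0,0]],[-1,[0.0375,-0.022,0],[0,0,0]],[-1,[0.0375,-0.022,0],[0,0,0]],[-1,[0.0375,-0.022,0],[0,0,0]],[-1,[0.0375,-0.022,0],[0,0,0]],[-1,[0.0375,-0.022,0],[0,0,0]]]'

```text
time_s: 0.98
eef_pos: [448.3, -164.2, 231.3]
ee_rot: [0.0, 0.984, 0.18, -0.0]
force: [1.3, -1.8, -0.1]
grip_width: 1.003
grip_force: 0.0
```

Call:
servo_tool --commands '[[-1,[0.0375,-0.022,0],[0,0,0]],[-1,[0.0375,-0.022,0],[0,0,0]],[-1,[0.0375,-0.022,0],[0,0,0]],[-1,[0,0,0],[0,0,0.94]],[-1,[0,0,0],[0,0,0.94]],[-1,[0,0,0],[0,0,0.94]],[-1,[0,0,0],[0,0,0.94]],[-1,[0,0,0],[0,0,0.94]],[-1,[0,0,0],[0,0,0.94]],[-1,[0,0,0],[0,0,0]]]'

```text
time_s: 1.82
eef_pos: [525.7, -68.7, 231.1]
ee_rot: [-0.0, 0.993, -0.115, -0.0]
force: [-0.5, 0.1, -0.6]
grip_width: 1.005
grip_force: 0.0
```

```bash
python3 - <<'E'
from rig import *
from h import *
s=sense();c=capture("wrist");np.savez("w1.npz",s=[0],**c)
cv2.imwrite("pics/w1.png",c["pixels"][:,:,::-1])
import pickle;pickle.dump((s,c),open("w1.pkl","wb"))
W=cloud(c,s);print(s["eef_pos"],s["ee_rot"],s["dq"].round(3),c["fx"])
plan(s,[445,266.5,235],down(-23))
w=W.reshape(-1,3);w=w[~np.isnan(w[:,0])]
a=R.from_euler('z',13,degrees=True).as_matrix()
m=(w-[541,-51,0])@a.T   # approx monitor frame
for z0,z1 in((36,40),(40.5,44),(62,66),(67,72)):
    k=m[(m[:,2]>z0)&(m[:,2]<z1)&(abs(m[:,0])<110)&(abs(m[:,1])<125)];print(z0,len(k),np.median(k[:,2]),k.min(0).round(1),k.max(0).round(1),rect(k[:,:2]))
E
```

```text
[525.70706923 -68.71475692 231.05047365] [-7.09614294e-05  9.93326911e-01 -1.15332360e-01 -3.00509441e-04] [-0.002 -0.     0.001 -0.001  0.001 -0.169] 308.8581066901256
at [525.7 -68.7 231.1] t 1.82 shift tool mm [-155.4 -307.8   -3.8] turn units(6deg) [-0.    0.01  1.63] | shift after turn [-205.3 -277.    -3.9]
36 3774 37.86087429668859 [-60.9 -74.   36.1] [109.6  74.2  40. ] (array([24.2, -0.2]), array([170.4, 148.2]), 0.19)
40.5 3243 41.81183306489382 [-56.  -73.6  40.5] [110.   73.7  44. ] (array([26.9, -0.1]), array([165.8, 147.3]), 0.12)
62 35658 63.871919580335074 [-101.9 -122.6   62. ] [103.6 122.4  66. ] (array([ 0.8, -0.1]), array([245. , 205.4]), 89.99)
67 1118 69.01562044975269 [   3.5 -116.4   67. ] [ 98.5 116.   72. ] (array([78.1, 11.7]), array([ 72.4, 246.1]), 19.16)
```

View pics/w1.png

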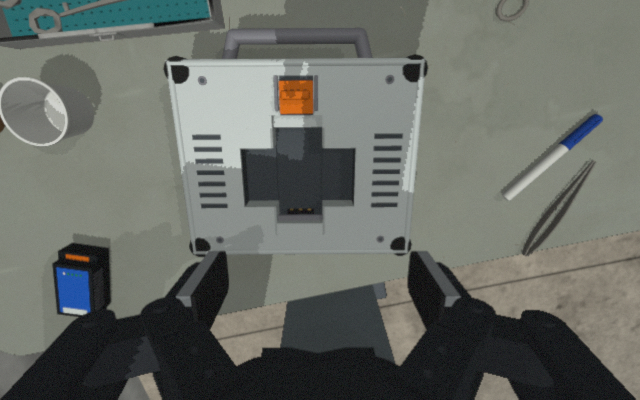

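The wrist view shows the bay as a dark cross centred at about (298,175). The lock is at (297,97), the terminals and lip at (300,212), and the pack at (80,280). Next I refine the bay and get a first wrist estimate of the pack.

```bash
python3 - <<'E'
from h import *
import pickle
s,c=pickle.load(open("w1.pkl","rb"));W=cloud(c,s)
a=R.from_euler('z',13,degrees=True).as_matrix()
w=W.reshape(-1,3);m=(w-[541,-51,0])@a.T
def sel(x0,x1,y0,y1,z0,z1):return m[(m[:,0]>x0)&(m[:,0]<x1)&(m[:,1]>y0)&(m[:,1]<y1)&(m[:,2]>z0)&(m[:,2]<z1)]
for x0 in(21,26,31):
    k=sel(x0,x0+5,-40,40,36,40);t=sel(x0,x0+5,-40,40,62,66)
    print("floor y",k[:,1].min(),k[:,1].max(),"top y",t[t[:,1]<0][:,1].max(),t[t[:,1]>0][:,1].min())
k=sel(-30,36.9,-20,20,36,40);print("floor x max",np.percentile(k[:,0],99.5),k[:,0].max())
k=sel(-70,60,-15,15,52,56);print("scoop x",k[:,0].min(),k[:,0].max(),np.median(k[:,2]))
k=sel(-80,-20,-15,15,50,60);print("lip",k[:,0].max(),)
for y0 in(-100,-60,60,90):
    k=sel(-110,110,y0,y0+15,61,66);print("mon x ext",k[:,0].min(),k[:,0].max())
for x0 in(-60,0,60):
    k=sel(x0,x0+15,-130,130,61,66);print("mon y ext",k[:,1].min(),k[:,1].max())
k=sel(-20,10,-65,65,40.5,44);print("well y",k[:,1].min(),k[:,1].max())
k=sel(-60,30,27,55,40.5,44);print("well x",k[:,0].min(),k[:,0].max())
k=sel(50,95,-16,16,80,88);print("rib",len(k),k.mean(0) if len(k) else 0,k.min(0),k.max(0))
b=(np.arange(640)[None]<130)&(np.arange(400)[:,None]>230)&(np.arange(400)[:,None]<320)
k=w[b.ravel()&(w[:,2]>31)&(w[:,2]<37)];print("bat",rect(k[:,:2]),np.median(k[:,2]))
E
```

```text
floor y -24.102674406681842 24.445358582201884 top y -24.842398275594917 25.130150967739638
floor y -24.111467950627514 24.324708432959902 top y -24.8372632617386 24.82356466819479
floor y -24.123916854517404 25.056083763424002 top y -24.832062940663615 24.879381129975705
floor x max 36.025518695186385 36.875705474802736
scoop x -62.784163044201044 50.22936944540252 54.04346373789815
lip -55.61271151556092
mon x ext -99.06878014466207 101.08264186032703
mon x ext -99.1109433657576 101.29978648211431
mon x ext -98.05049334393368 101.00762522963082
mon x ext -98.06933394140106 102.83001042458083
mon y ext -121.06947433323087 120.6773905804223
mon y ext -120.41991489064952 120.4866139387756
mon y ext -120.26402072207269 120.36635996822032
well y -57.86767590204632 58.13453212250907
well x -43.42920867214805 15.643027957818429
rib 277 [69.26503178  0.16941227 83.31048966] [ 65.3486262  -12.87106385  80.01196331] [73.0875929  13.17630418 85.24638875]
bat (array([442.8, 268.7]), array([49. , 77.1]), 67.44) 33.971052908043475
```

Call:
servo_tool --commands '[[-1,[-0.022,-0.0385,0],[0,0,0]],[-1,[-0.022,-0.0385,0],[0,0,0]],[-1,[-0.022,-0.0385,0],[0,0,0]],[-1,[-0.022,-0.0385,0],[0,0,0]],[-1,[-0.022,-0.0385,0],[0,0,0]],[-1,[-0.022,-0.0385,0],[0,0,0]],[-1,[-0.022,-0.0385,0],[0,0,0]],[-1,[0,-0.0385,0],[0,0,0.82]],[-1,[0,0,0],[0,0,0.82]],[-1,[0,0,0],[0,0,0]]]'

```text
time_s: 2.7
eef_pos: [450.3, 249.6, 230.9]
ee_rot: [0.0, 0.98, -0.197, -0.0]
force: [-0.2, -0.1, 0.3]
grip_width: 1.0
grip_force: 0.0
```

```bash
python3 - <<'E'
from rig import *
from h import *
s=sense();c=capture("wrist")
import pickle;pickle.dump((s,c),open("w2.pkl","wb"))
cv2.imwrite("pics/w2.png",c["pixels"][:,:,::-1])
W=cloud(c,s).reshape(-1,3)
k=W[(abs(W[:,0]-445)<80)&(abs(W[:,1]-266)<80)]
for z0,z1 in((31,37),(22,27),(8,12)):
    q=k[(k[:,2]>z0)&(k[:,2]<z1)];print(z0,len(q),np.median(q[:,2]),rect(q[:,:2]))
q=k[(k[:,2]>5)&(k[:,2]<37)];print(rect(q[:,:2]))
plan(s,[445,266.5,235],down(-23))
E
```

```text
31 2747 33.878625983266176 (array([443.6, 269.7]), array([48.4, 76.1]), 67.45)
22 469 24.198211003433613 (array([467. , 259.5]), array([47.6, 48.8]), 67.51)
8 65 9.675872350380956 (array([445.1, 271.7]), array([ 35.2, 100.9]), 69.95)
(array([444. , 269.5]), array([48.5, 99.7]), 67.45)
at [450.3 249.6 230.9] t 2.7 shift tool mm [-11.4 -13.5  -4.1] turn units(6deg) [0.   0.   0.05] | shift after turn [-11.5 -13.5  -4.1]
```

View pics/w2.png

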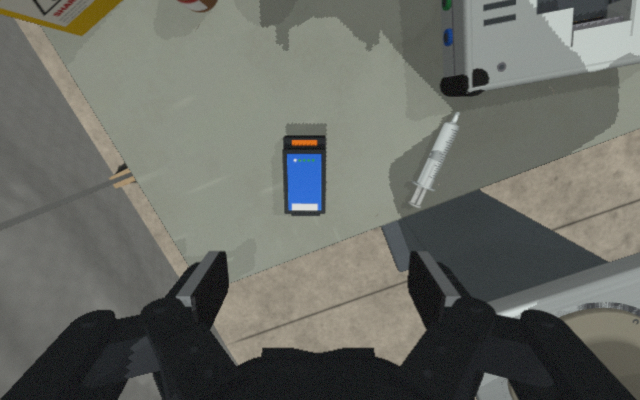

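The pack is at about (305,175), lying flat with its heel (orange mark) upward and clear space around it. The centre is (444, 269.5) with a yaw of -22.5°. I'll grasp it at pack x = +4.

```bash
python3 - <<'E'
from rig import *
from h import *
plan(sense(),[447.7,268,6],down(-22.55))
print(capture("wrist")["cx"])
E
```

```text
at [450.5 248.4 231. ] t 2.75 shift tool mm [-10.  -17.1 225. ] turn units(6deg) [ 0.01  0.   -0.01] | shift after turn [-10.1 -17.  225. ]
317.7096137580308
```

Call:
servo_tool --commands '[[-1,[-0.01,-0.017,0.03],[0,0,0]],[-1,[0,0,0.04],[0,0,0]],[-1,[0,0,0.04],[0,0,0]],[-1,[0,0,0.04],[0,0,0]],[-1,[0,0,0.03],[0,0,0]],[-1,[0,0,0.02],[0,0,0]],[-1,[0,0,0.015],[0,0,0]],[-1,[0,0,0.01],[0,0,0]],[-1,[0,0,0],[0,0,0]],[-1,[0,0,0],[0,0,0]]]'

```text
time_s: 3.63
eef_pos: [448.5, 267.1, 6.7]
ee_rot: [-0.0, 0.98, -0.198, 0.0]
force: [0.0, -0.3, -0.3]
grip_width: 0.998
grip_force: 0.0
```

Call:
servo_tool --commands '[[0.2,[0,0,0],[0,0,0]],[1,[0,0,0],[0,0,0]],[1,[0,0,0],[0,0,0]],[1,[0,0,0],[0,0,0]],[1,[0,0,0],[0,0,0]],[1,[0,0,0],[0,0,0]],[1,[0,0,0],[0,0,0]]]' --squeeze 60

```text
time_s: 4.22
eef_pos: [448.6, 267.8, 7.3]
ee_rot: [-0.0, 0.98, -0.198, 0.001]
force: [-0.9, -1.9, 7.5]
grip_width: 0.553
grip_force: 63.2
```

```bash
python3 - <<'E'
from rig import *
from h import *
import pickle
s=sense();c=capture("wrist");pickle.dump((s,c),open("w3.pkl","wb"))
cv2.imwrite("pics/w3.png",c["pixels"][:,:,::-1])
print({k:np.round(v,3) for k,v in s.items()})
W=cloud(c,s).reshape(-1,3)
a=R.from_euler('z',22.55,degrees=True).as_matrix()
t=(W-s["eef_pos"])@a.T
px=c["pixels"].reshape(-1,3).astype(int)
b=(px[:,2]>130)&(px[:,0]<90)&(abs(t[:,0])<70)&(abs(t[:,1])<30);k=t[b];print("blue tool-ish",len(k),k.min(0),k.max(0),np.median(k[:,2]),rect(k[:,:2]))
o=(px[:,0]>170)&(px[:,2]<80)&(abs(t[:,0])<70)&(abs(t[:,1])<30);k=t[o];print("orange",len(k),k.min(0),k.max(0),k.mean(0))
k=t[(abs(t[:,1])<40)&(t[:,0]>20)&(t[:,0]<70)&(t[:,2]>15-s["eef_pos"][2])&(t[:,2]<29-s["eef_pos"][2])];print("shoulder",len(k),k.min(0),k.max(0),rect(k[:,:2]))
E
```

```text
{'time_s': np.float64(4.217), 'joints': array([ 0.314,  0.598,  1.731, -0.   ,  0.812,  2.284]), 'dq': array([ 0.001, -0.   ,  0.   , -0.001, -0.   , -0.   ]), 'tau': array([ 2.0400e-01, -4.2596e+01, -1.7182e+01,  1.9300e-01, -4.9700e-01,
        2.0000e-03]), 'eef_pos': array([448.622, 267.767,   7.347]), 'ee_rot': array([-0.   ,  0.98 , -0.198,  0.001]), 'force': array([-0.883, -1.933,  7.492]), 'wrist_torque': array([-0.347,  0.262, -0.036]), 'grip_force': np.float64(63.187), 'grip_width': np.float64(0.553)}
blue tool-ish 10111 [-33.80138942 -18.91383337  23.86244968] [28.05885946 19.5066345  74.1761926 ] 26.675412758786575 (array([-2.9,  0.2]), array([38.4, 61.5]), 89.33)
orange 832 [ 35.54734594 -13.69488409  15.21749936] [41.40864816 13.77654066 18.85200338] [38.46267657  0.15518853 17.11858545]
shoulder 3995 [ 31.9083578  -23.84469985   7.73342674] [45.13030483 24.29104902 21.64883286] (array([38.5,  0.2]), array([48.1, 13.1]), 89.63)
```

View pics/w3.png

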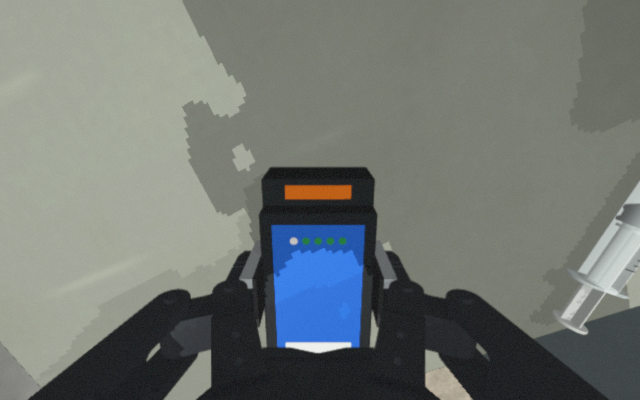

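The grasp is centred. The pack's heel edge is at (318,170), the pads sit at both sides, and the pack's y offset in the tool is about 0.15 mm. Next I lift it and compute the tipped pose above the bay.

```bash
cat >> h.py <<'E'
RM=R.from_euler('z',-13,degrees=True);OM=np.array([541.4,-51,0])
OFF=np.array([5.3,0,7.3])  # TCP in the pack's frame
def target(xt,zt,pitch):
    """tool pose with the pack's toe edge at monitor x=xt, zt above the bay floor, toe down by pitch deg"""
    Rp=R.from_euler('y',-pitch,degrees=True)
    p=np.array([xt,0,38+zt])+Rp.apply(OFF+[50,0,0])
    return OM+RM.apply(p), RM*Rp*R.from_euler('x',180,degrees=True)
def toe(s):
    """toe x, y, z above floor, pitch, yaw error, and force in the monitor's frame"""
    q=s["ee_rot"];Rp=RM.inv()*R.from_quat([q[1],q[2],q[3],q[0]])*R.from_euler('x',180,degrees=True)
    p=RM.inv().apply(s["eef_pos"]-OM)-Rp.apply(OFF+[50,0,0]); e=Rp.as_euler('zyx',degrees=True)
    print("t",round(s["time_s"],2),"toe",(p-[0,0,38]).round(2),"pitch",round(-e[1],2),"yaw",e[0].round(2),"roll",e[2].round(2),
     "F",RM.inv().apply(s["force"]).round(1),"M",RM.inv().apply(s["wrist_torque"]).round(2),"w",round(float(s["grip_width"]),3),round(float(s["grip_force"]),1))
E
python3 - <<'E'
from rig import *
from h import *
s=sense();T=target(-47.5,30,0);print(T[0]);plan(s,*T);T=target(-47.5,30,17);print(T[0]);plan(s,*T)
E
```

```text
[549.00008651 -52.75461822  75.3       ]
at [448.6 267.8   7.3] t 4.27 shift tool mm [217.1 256.3 -67.9] turn units(6deg) [-0.01 -0.01 -1.64] | shift after turn [169.9 289.7 -68. ]
[544.5660592  -51.73094236  91.14917999]
at [448.6 267.8   7.3] t 4.27 shift tool mm [212.6 257.1 -83.7] turn units(6deg) [ 0.24  2.81 -1.63] | shift after turn [182.6 289.7 -31.8]
```

Call:
servo_tool --commands '[[1,[0,0,-0.01],[0,0,0]],[1,[0,0,-0.02],[0,0,0]],[1,[0,0,-0.03],[0,0,0]],[1,[0,0,-0.03],[0,0,0]],[1,[0,0,-0.03],[0,0,0]],[1,[0,0,0],[0,0,-0.82]],[1,[0,0,0],[0,0,-0.82]],[1,[0,0,0],[0,0,0]]]'

```text
time_s: 4.93
eef_pos: [447.9, 267.7, 127.0]
ee_rot: [-0.0, 0.994, -0.112, 0.0]
force: [0.1, 0.2, -4.3]
grip_width: 0.551
grip_force: 62.8
```

Call:
servo_tool --commands '[[1,[0.021,0.036,0],[0,0,0]],[1,[0.021,0.036,0],[0,0,0]],[1,[0.021,0.036,0],[0,0,0]],[1,[0.021,0.036,0],[0,0,0]],[1,[0.021,0.036,0],[0,0,0]],[1,[0.021,0.036,0],[0,0,0]],[1,[0.021,0.036,0],[0,0,0]],[1,[0.021,0.036,0],[0,0.95,0]],[1,[0,0,0],[0,0.95,0]],[1,[0,0,0],[0,0.95,0]]]'

```text
time_s: 5.77
eef_pos: [546.9, -53.0, 126.3]
ee_rot: [0.017, 0.982, -0.116, 0.15]
force: [-0.3, 1.8, -4.2]
grip_width: 0.552
grip_force: 63.6
```

Call:
servo_tool --commands '[[1,[0,0,0],[0,0,0]],[1,[0,0,0],[0,0,0]]]'

```text
time_s: 5.93
eef_pos: [545.8, -50.4, 126.2]
ee_rot: [0.016, 0.983, -0.113, 0.146]
force: [0.0, -0.9, -3.3]
grip_width: 0.55
grip_force: 63.6
```

```bash
python3 - <<'E'
from rig import *
from h import *
import pickle
s=sense();c=capture("wrist");pickle.dump((s,c),open("w4.pkl","wb"))
d=capture("side");cv2.imwrite("pics/s4.png",d["pixels"][100:260,230:430,::-1].repeat(3,0).repeat(3,1))
cv2.imwrite("pics/w4.png",c["pixels"][:,:,::-1])
toe(s);plan(s,*target(-47.5,20,17))
q=s["ee_rot"];T=np.array(c["T_tool_cam"])
W=cloud(c,s).reshape(-1,3);m=RM.inv().apply(W-OM)
def sel(x0,x1,y0,y1,z0,z1):return m[(m[:,0]>x0)&(m[:,0]<x1)&(m[:,1]>y0)&(m[:,1]<y1)&(m[:,2]>z0)&(m[:,2]<z1)]
t=R.from_quat([q[1],q[2],q[3],q[0]]).inv().apply(W-s["eef_pos"])
k=t[(t[:,0]>33)&(t[:,0]<60)&(abs(t[:,1])<35)&(abs(t[:,2]+17)<3)];print("shoulder tool",len(k),k.min(0),k.max(0),rect(k[:,:2]))
k=sel(55,90,-20,20,80,88);print("rib",len(k),k.min(0),k.max(0),k.mean(0))
k=sel(40,100,-118,118,62,66);print("mon",k.min(0),k.max(0))
k=sel(51,58,-40,40,62,66)
E
```

```text
t 5.93 toe [-46.6    1.68  65.15] pitch 16.9 yaw -0.16 roll -0.0 F [ 0.2 -0.9 -3.3] M [ 0.01  0.27 -0.01] w 0.55 63.6
at [545.8 -50.4 126.2] t 5.93 shift tool mm [-14.    1.6  42.8] turn units(6deg) [ 0.    0.02 -0.03] | shift after turn [-14.1   1.5  42.8]
shoulder tool 3115 [ 33.00501156 -24.56372738 -19.12435268] [ 44.98574567  23.47409126 -14.02281778] (array([39. , -0.5]), array([12., 48.]), 0.0)
rib 485 [ 64.77415815 -12.96982896  80.00539169] [73.24849707 12.66856642 85.60464537] [ 6.86858175e+01 -5.62439885e-03  8.34473975e+01]
mon [  40.14249329 -117.99235614   62.00081361] [ 99.99650572 117.99991501  65.9977922 ]
```

View pics/w4.png

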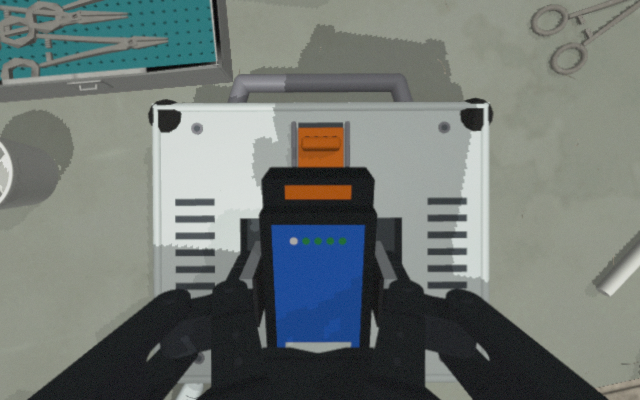

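The pack (318,200) is tipped in the gripper and square to the lock (321,150). It needs about 2 mm in y, then descent.

Call:
servo_tool --commands '[[1,[-0.004,0.001,0.013],[0,0,0]],[1,[-0.005,0.001,0.015],[0,0,-0.03]],[1,[-0.005,0,0.015],[0,0,0]],[1,[-0.0015,0,0.0048],[0,0,0]],[1,[-0.0015,0,0.0048],[0,0,0]],[1,[0,0,0],[0,0,0]]]'

```text
time_s: 6.53
eef_pos: [545.8, -52.4, 70.6]
ee_rot: [0.017, 0.983, -0.111, 0.147]
force: [0.2, 0.1, -3.5]
grip_width: 0.552
grip_force: 63.5
```

```bash
python3 - <<'E'
from rig import *
from h import *
s=sense();toe(s);plan(s,*target(-47.5,3,17))
E
```

```text
t 6.53 toe [-46.17  -0.54   9.45] pitch 17.03 yaw 0.13 roll -0.0 F [ 0.1  0.2 -3.5] M [ 0.02  0.32 -0.02] w 0.552 63.5
at [545.8 -52.4  70.6] t 6.53 shift tool mm [-3.2 -0.4  5.8] turn units(6deg) [ 0.   -0.    0.02] | shift after turn [-3.2 -0.4  5.8]
```

Call:
servo_tool --commands '[[1,[-0.0016,0,0.003],[0,0,0]],[1,[-0.0016,0,0.003],[0,0,0]],[1,[0,0,0],[0,0,0]],[1,[-0.0003,0,0.001],[0,0,0]],[1,[0,0,0],[0,0,0]]]'

```text
time_s: 6.95
eef_pos: [544.3, -52.3, 63.5]
ee_rot: [0.017, 0.983, -0.111, 0.148]
force: [-0.1, -0.6, -3.7]
grip_width: 0.551
grip_force: 63.5
```

```bash
python3 - <<'E'
from rig import *
from h import *
s=sense();toe(s);plan(s,*target(-47.5,0,17))
E
```

```text
t 6.95 toe [-47.54  -0.73   2.2 ] pitch 17.11 yaw 0.13 roll -0.02 F [ 0.  -0.7 -3.7] M [-0.01  0.31 -0.03] w 0.551 63.5
at [544.3 -52.3  63.5] t 6.95 shift tool mm [-0.6 -0.6  2.2] turn units(6deg) [ 0.   -0.02  0.02] | shift after turn [-0.6 -0.6  2.2]
```

Call:
servo_tool --commands '[[1,[-0.0003,-0.0003,0.001],[0,0,0]],[1,[0,0,0],[0,0,0]],[1,[-0.0003,0,0.001],[0,0,0]],[1,[0,0,0],[0,0,0]]]'

```text
time_s: 7.28
eef_pos: [544.4, -52.0, 61.2]
ee_rot: [0.017, 0.983, -0.111, 0.148]
force: [0.8, -0.0, -2.6]
grip_width: 0.551
grip_force: 63.5
```

```bash
python3 - <<'E'
from rig import *
from h import *
s=sense();toe(s)
E
```

```text
t 7.28 toe [-47.5   -0.44  -0.  ] pitch 17.12 yaw 0.12 roll -0.02 F [ 0.7  0.1 -2.6] M [0.02 0.29 0.01] w 0.551 63.5
```

Call:
servo_tool --commands '[[1,[-0.001,0,0],[0,0,0]],[1,[-0.001,0,-0.0003],[0,0,0]],[1,[-0.001,0,-0.0003],[0,0,0]],[1,[-0.001,0,-0.0003],[0,0,0]],[1,[-0.001,0,-0.0003],[0,0,0]],[1,[-0.001,0,-0.0003],[0,0,0]],[1,[0,0,0],[0,0,0]]]'

```text
time_s: 7.87
eef_pos: [539.4, -51.0, 61.5]
ee_rot: [0.017, 0.982, -0.111, 0.149]
force: [6.1, -1.7, -4.6]
grip_width: 0.553
grip_force: 63.5
```

```bash
python3 - <<'E'
from rig import *
from h import *
s=sense();toe(s)
E
```

```text
t 7.87 toe [-52.63  -0.54   0.13] pitch 17.3 yaw 0.1 roll -0.03 F [ 6.4 -0.3 -4.6] M [ 0.1  -0.84 -0.01] w 0.553 63.5
```

Call:
servo_tool --commands '[[1,[-0.001,0,-0.00027],[0,0,0]],[1,[-0.001,0,-0.00027],[0,0,0]],[1,[-0.001,0,-0.00027],[0,0,0]],[1,[-0.001,0,-0.00027],[0,0,0]],[1,[-0.001,0,-0.00027],[0,0,0]],[1,[-0.001,0,-0.00027],[0,0,0]],[1,[0,0,0],[0,0,0]]]'

```text
time_s: 8.45
eef_pos: [534.4, -49.9, 61.9]
ee_rot: [0.018, 0.982, -0.111, 0.151]
force: [10.4, 0.2, -5.5]
grip_width: 0.552
grip_force: 63.2
```

```bash
python3 - <<'E'
from rig import *
from h import *
s=sense();toe(s);plan(s,*target(-61,0,12))
E
```

```text
t 8.45 toe [-57.61  -0.6    0.31] pitch 17.48 yaw 0.08 roll -0.04 F [10.1  2.6 -5.5] M [ 0.31 -1.68  0.03] w 0.552 63.2
at [534.4 -49.9  61.9] t 8.45 shift tool mm [-2.9 -0.5  4.6] turn units(6deg) [ 0.01 -0.91  0.01] | shift after turn [-2.4 -0.5  4.8]
```

```bash
python3 - <<'E'
from rig import *
from h import *
s=sense();plan(s,*target(-60,0,15));plan(s,*target(-60.5,0,12))
E
```

```text
at [534.4 -49.9  61.9] t 8.45 shift tool mm [-2.1 -0.5  2. ] turn units(6deg) [ 0.01 -0.41  0.02] | shift after turn [-2.  -0.5  2.1]
at [534.4 -49.9  61.9] t 8.45 shift tool mm [-2.4 -0.5  4.7] turn units(6deg) [ 0.01 -0.91  0.01] | shift after turn [-1.9 -0.5  4.9]
```

Call:
servo_tool --commands '[[1,[-0.0006,0,0.0005],[0,-0.1,0]],[1,[-0.0006,0,0.0005],[0,-0.1,0]],[1,[-0.0006,0,0.0005],[0,-0.1,0]],[1,[-0.0006,0,0.0005],[0,-0.1,0]],[1,[0,0,0],[0,0,0]]]'

```text
time_s: 8.87
eef_pos: [533.6, -49.8, 59.7]
ee_rot: [0.015, 0.985, -0.112, 0.131]
force: [12.9, -1.3, -5.0]
grip_width: 0.551
grip_force: 63.1
```

```bash
python3 - <<'E'
from rig import *
from h import *
s=sense();toe(s);plan(s,*target(-61,0,12));plan(s,*target(-61.2,0,9));c=capture("wrist")
cv2.imwrite("pics/w5.png",c["pixels"][:,:,::-1])
q=s["ee_rot"];W=cloud(c,s).reshape(-1,3);t=R.from_quat([q[1],q[2],q[3],q[0]]).inv().apply(W-s["eef_pos"])
k=t[(t[:,0]>33)&(t[:,0]<60)&(abs(t[:,1])<35)&(abs(t[:,2]+17)<3)];print("shoulder tool",len(k),k.min(0),k.max(0),np.median(k,0))
E
```

```text
t 8.87 toe [-59.29  -0.65   0.2 ] pitch 15.17 yaw 0.06 roll -0.05 F [12.9  1.6 -5. ] M [ 0.3  -2.12 -0.04] w 0.551 63.1
at [533.6 -49.8  59.7] t 8.87 shift tool mm [-1.4 -0.6  2.8] turn units(6deg) [ 0.01 -0.53  0.01] | shift after turn [-1.2 -0.6  2.9]
at [533.6 -49.8  59.7] t 8.87 shift tool mm [-1.4 -0.6  5.7] turn units(6deg) [ 0.01 -1.03  0.01] | shift after turn [-0.8 -0.6  5.8]
shoulder tool 3158 [ 33.00015439 -24.4791283  -19.51463652] [ 45.059128    23.58579327 -14.01129657] [ 39.3701136   -0.43742093 -17.12435631]
```

Call:
servo_tool --commands '[[1,[-0.0005,0,0.0007],[0,-0.13,0]],[1,[-0.0005,0,0.0007],[0,-0.13,0]],[1,[-0.0005,0,0.0007],[0,-0.13,0]],[1,[-0.0005,0,0.0007],[0,-0.13,0]],[1,[0,0,0],[0,0,0]]]'

```text
time_s: 9.33
eef_pos: [533.4, -49.8, 57.0]
ee_rot: [0.013, 0.988, -0.112, 0.105]
force: [15.3, -1.0, -3.1]
grip_width: 0.549
grip_force: 63.2
```

```bash
python3 - <<'E'
from rig import *
from h import *
s=sense();toe(s);plan(s,*target(-61.3,0,10));plan(s,*target(-61.3,0,8))
E
```

```text
t 9.33 toe [-60.63  -0.67   0.15] pitch 12.19 yaw 0.05 roll -0.06 F [15.1  2.5 -3.1] M [ 0.37 -2.58 -0.06] w 0.549 63.2
at [533.4 -49.8  57. ] t 9.33 shift tool mm [-0.4 -0.6  2.1] turn units(6deg) [ 0.01 -0.36  0.01] | shift after turn [-0.4 -0.6  2.1]
at [533.4 -49.8  57. ] t 9.33 shift tool mm [-0.3 -0.6  4.1] turn units(6deg) [ 0.01 -0.7   0.01] | shift after turn [ 0.  -0.6  4.1]
```

Call:
servo_tool --commands '[[1,[-0.0002,0,0.0008],[0,-0.13,0]],[1,[-0.0002,0,0.0008],[0,-0.13,0]],[1,[-0.0001,0,0.0008],[0,-0.13,0]],[1,[0,0,0],[0,0,0]]]'

```text
time_s: 9.67
eef_pos: [533.9, -49.9, 54.8]
ee_rot: [0.01, 0.99, -0.112, 0.086]
force: [16.7, -0.6, -1.7]
grip_width: 0.549
grip_force: 63.5
```

```bash
python3 - <<'E'
from rig import *
from h import *
s=sense();toe(s);plan(s,*target(-61.8,0,8))
E
```

```text
t 9.67 toe [-60.78  -0.68   0.08] pitch 9.94 yaw 0.05 roll -0.06 F [16.4  3.2 -1.7] M [ 0.44 -2.87 -0.08] w 0.549 63.5
at [533.9 -49.9  54.8] t 9.67 shift tool mm [-0.8 -0.6  1.8] turn units(6deg) [ 0.01 -0.32  0.01] | shift after turn [-0.7 -0.6  1.8]
```

Call:
servo_tool --commands '[[1,[-0.0003,-0.0002,0.0006],[0,-0.1,0]],[1,[-0.0003,-0.0002,0.0006],[0,-0.1,0]],[1,[-0.0002,0,0.0006],[0,-0.1,0]],[1,[0,0,0],[0,0,0]]]'

```text
time_s: 10.0
eef_pos: [533.9, -49.8, 53.2]
ee_rot: [0.009, 0.991, -0.112, 0.071]
force: [17.6, -4.1, -0.8]
grip_width: 0.55
grip_force: 63.6
```

```bash
python3 - <<'E'
from rig import *
from h import *
s=sense();toe(s);plan(s,*target(-62,0,6))
E
```

```text
t 10.0 toe [-61.22  -0.6    0.07] pitch 8.24 yaw 0.06 roll -0.09 F [18.  -0.  -0.8] M [ 0.13 -3.03 -0.05] w 0.55 63.6
at [533.9 -49.8  53.2] t 10.0 shift tool mm [-0.5 -0.5  2.1] turn units(6deg) [ 0.02 -0.37  0.01] | shift after turn [-0.5 -0.5  2.1]
```

Call:
servo_tool --commands '[[1,[-0.0001,0,0.0007],[0,-0.12,0]],[1,[-0.0001,0,0.0007],[0,-0.12,0]],[1,[-0.0001,0,0.0007],[0,-0.12,0]],[1,[0,0,0],[0,0,0]]]'

```text
time_s: 10.33
eef_pos: [534.3, -49.9, 51.2]
ee_rot: [0.007, 0.992, -0.113, 0.053]
force: [18.0, -3.7, -0.5]
grip_width: 0.55
grip_force: 63.8
```

```bash
python3 - <<'E'
from rig import *
from h import *
s=sense();toe(s);plan(s,*target(-62,0,4))
E
```

```text
t 10.33 toe [-6.139e+01 -6.100e-01  3.000e-02] pitch 6.13 yaw 0.06 roll -0.09 F [18.3  0.5 -0.5] M [ 0.12 -3.16 -0.03] w 0.55 63.8
at [534.3 -49.9  51.2] t 10.33 shift tool mm [-0.4 -0.5  2. ] turn units(6deg) [ 0.02 -0.35  0.01] | shift after turn [-0.3 -0.5  2. ]
```

Call:
servo_tool --commands '[[1,[0,0,0.0007],[0,-0.12,0]],[1,[0,0,0.0007],[0,-0.12,0]],[1,[0,0,0.0007],[0,-0.12,0]],[1,[0,0,0],[0,0,0]]]'

```text
time_s: 10.67
eef_pos: [534.7, -50.0, 49.1]
ee_rot: [0.005, 0.993, -0.113, 0.035]
force: [19.2, -4.5, 0.6]
grip_width: 0.551
grip_force: 64.0
```

```bash
python3 - <<'E'
from rig import *
from h import *
s=sense();toe(s);plan(s,*target(-62,0,2));plan(s,*target(-62,0,0))
E
```

```text
t 10.67 toe [-6.144e+01 -6.000e-01 -1.000e-02] pitch 4.0 yaw 0.06 roll -0.09 F [19.7 -0.1  0.6] M [ 0.13 -3.23 -0.01] w 0.551 64.0
at [534.7 -50.   49.1] t 10.67 shift tool mm [-0.3 -0.5  1.9] turn units(6deg) [ 0.02 -0.33  0.01] | shift after turn [-0.3 -0.5  1.9]
at [534.7 -50.   49.1] t 10.67 shift tool mm [-0.2 -0.5  3.8] turn units(6deg) [ 0.02 -0.67  0.01] | shift after turn [ 0.1 -0.5  3.8]
```

Call:
servo_tool --commands '[[1,[0.0002,0,0.0007],[0,-0.12,0]],[1,[0.0002,0,0.0007],[0,-0.12,0]],[1,[0,0,0.0006],[0,-0.11,0]],[1,[0,0,0],[0,0,0]]]'

```text
time_s: 11.0
eef_pos: [535.0, -50.0, 47.1]
ee_rot: [0.003, 0.994, -0.113, 0.016]
force: [18.5, -4.2, 2.0]
grip_width: 0.552
grip_force: 64.4
```

```bash
python3 - <<'E'
from rig import *
from h import *
s=sense();toe(s);plan(s,*target(-62,0,0))
E
```

```text
t 11.0 toe [-6.152e+01 -6.000e-01  1.000e-02] pitch 1.88 yaw 0.06 roll -0.1 F [19.  0.  2.] M [ 0.12 -3.04 -0.11] w 0.552 64.4
at [535.  -50.   47.1] t 11.0 shift tool mm [-0.3 -0.5  1.8] turn units(6deg) [ 0.02 -0.31  0.01] | shift after turn [-0.2 -0.5  1.8]
```

Call:
servo_tool --commands '[[1,[0.0002,0,0.0007],[0,-0.12,0]],[1,[0.0002,0,0.0006],[0,-0.12,0]],[1,[0,0,0.0004],[0,-0.08,0]],[1,[0,0,0],[0,0,0]]]'

```text
time_s: 11.33
eef_pos: [535.1, -50.1, 45.4]
ee_rot: [0.001, 0.994, -0.113, -0.001]
force: [15.8, -4.2, 5.1]
grip_width: 0.546
grip_force: 64.7
```

```bash
python3 - <<'E'
from rig import *
from h import *
s=sense();toe(s);plan(s,*target(-62,0,0))
c=capture("wrist");cv2.imwrite("pics/w6.png",c["pixels"][:,:,::-1])
m=RM.inv().apply(cloud(c,s).reshape(-1,3)-OM);px=c["pixels"].reshape(-1,3).astype(int)
o=(px[:,0]>170)&(px[:,2]<80)&(m[:,0]<48)&(abs(m[:,1])<30)&(m[:,0]>15);print("heel stripe",m[o].mean(0).round(2),o.sum())
k=m[(m[:,0]>54)&(m[:,0]<62)&(abs(m[:,1])<13)];print("bolt z",np.median(k[:,2]))
k=m[(m[:,0]>20)&(m[:,0]<90)&(abs(abs(m[:,1])-40)<8)];print("back z",np.median(k[:,2]))
k=m[(m[:,0]>41)&(m[:,0]<48)&(abs(m[:,1])<13)];print("scoop z",np.median(k[:,2]))
k=m[(abs(m[:,1])<20)&(abs(m[:,2]-62)<3)&(m[:,0]>20)&(m[:,0]<45)];print("shoulder",k.min(0),k.max(0),np.median(k[:,2]))
E
```

```text
t 11.33 toe [-61.64  -0.6    0.2 ] pitch -0.06 yaw 0.06 roll -0.1 F [16.3 -0.5  5.1] M [ 0.1  -2.91 -0.1 ] w 0.546 64.7
at [535.1 -50.1  45.4] t 11.33 shift tool mm [-0.4 -0.5  0.1] turn units(6deg) [0.02 0.01 0.01] | shift after turn [-0.4 -0.5  0.1]
heel stripe [32.1  -0.2  62.62] 793
bolt z 69.33563162480036
back z 63.81625354251369
scoop z 53.80908905117181
shoulder [ 25.78548773 -19.99891059  59.03418218] [38.8778047  19.99322711 64.98386964] 62.44430632314189
```

Call:
servo_tool --commands '[[1,[0.0003,0,0.0005],[0,-0.06,0]],[1,[0.0003,0,0.0005],[0,-0.06,0]],[1,[0,0,0],[0,0,0]]]'

```text
time_s: 11.63
eef_pos: [534.8, -50.0, 45.3]
ee_rot: [-0.0, 0.994, -0.113, -0.008]
force: [6.9, -3.6, 17.3]
grip_width: 0.546
grip_force: 66.4
```

```bash
python3 - <<'E'
from rig import *
from h import *
s=sense();toe(s)
E
```

```text
t 11.63 toe [-62.05  -0.59   0.84] pitch -0.89 yaw 0.06 roll -0.1 F [ 7.6 -2.  17.3] M [ 0.04 -1.62 -0.19] w 0.546 66.4
```

Call:
servo_tool --commands '[[1,[0.0002,0,-0.0006],[0,0.06,0]],[1,[0,0,0],[0,0.06,0]],[-0.4,[0,0,0],[0,0,0]],[-0.4,[0,0,0],[0,0,0]],[-0.4,[0,0,0],[0,0,0]],[-0.4,[0,0,-0.01],[0,0,0]],[-0.4,[0,0,-0.02],[0,0,0]],[-0.4,[0,0,-0.03],[0,0,0]],[-0.4,[0,0,-0.03],[0,0,0]],[1,[0,0,0],[0,0,0]]]'

```text
time_s: 12.47
eef_pos: [534.3, -49.2, 138.1]
ee_rot: [0.0, 0.994, -0.112, -0.003]
force: [0.8, -0.7, 0.9]
grip_width: 0.573
grip_force: 0.0
```

```bash
python3 - <<'E'
from rig import *
from h import *
s=sense();toe(s)
c=capture("wrist");cv2.imwrite("pics/w7.png",c["pixels"][:,:,::-1])
m=RM.inv().apply(cloud(c,s).reshape(-1,3)-OM)
def z(x0,x1,y0,y1,n):
    k=m[(m[:,0]>x0)&(m[:,0]<x1)&(m[:,1]>y0)&(m[:,1]<y1)];print(n,len(k),np.median(k[:,2]).round(2))
z(20,24,-18,18,"pack top +x");z(-45,-35,-18,18,"pack top -x");z(-10,0,-15,15,"pack mid");z(28,36,-18,18,"shoulder");z(20,80,35,48,"back L");z(20,80,-48,-35,"back R");z(41,48,-12,12,"scoop");z(55,60,-12,12,"bolt")
k=m[(m[:,0]>25)&(m[:,0]<50)&(abs(m[:,1])<20)&(abs(m[:,2]-62.3)<2)];print("heel x",k[:,0].max(),np.percentile(k[:,0],[1,99]))
k=m[(m[:,0]>50)&(m[:,0]<95)&(abs(m[:,1])<16)&(m[:,2]>80)];print("rib",len(k),k.min(0),k.max(0),k.mean(0)) if len(k) else 0
# close-fingered tool over the rib's +x side
E
```

```text
t 12.47 toe [-6.270e+01 -4.000e-02  9.319e+01] pitch -0.38 yaw 0.14 roll -0.1 F [ 0.9 -0.5  0.9] M [ 0.02 -0.06 -0.03] w 0.573 0.0
pack top +x 297 72.19
pack top -x 569 72.12
pack mid 544 72.23
shoulder 561 62.77
back L 1691 63.75
back R 1690 63.79
scoop 329 53.9
bolt 281 69.26
heel x 38.420926159462844 [26.24601641 38.25614422]
rib 591 [ 64.8891517  -12.6006704   81.04011497] [73.11314123 12.6276635  85.79942506] [6.88947789e+01 6.34058756e-02 8.33709348e+01]
```

View pics/w7.png

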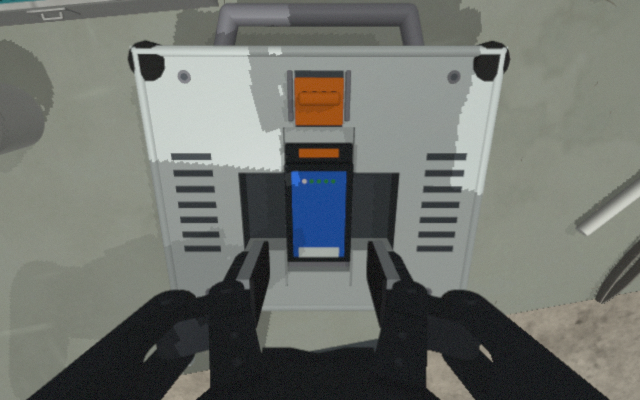

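The pack lies flat in the bay at (319,210), with its heel inside the wall at (319,143). The lock rib is at (319,99). The pack top reads about 0.3 mm high, so I'll press it gently near the heel with shut fingers to be sure.

```bash
python3 - <<'E'
from rig import *
from h import *
s=sense();plan(s,OM+RM.apply([12,0,76]),down(-13));plan(s,OM+RM.apply([87,0,110]),down(-13))
E
```

```text
at [533.2 -49.  135.4] t 12.52 shift tool mm [21.   0.1 59.2] turn units(6deg) [0.01 0.1  0.02] | shift after turn [20.4  0.1 59.4]
at [533.2 -49.  135.4] t 12.52 shift tool mm [95.7  0.3 24.4] turn units(6deg) [0.01 0.1  0.02] | shift after turn [95.4  0.1 25.4]
```

Call:
servo_tool --commands '[[1,[0.02,0,0.01],[0,0.1,0]],[1,[0,0,0.01],[0,0,0]],[1,[0,0,0.01],[0,0,0]],[1,[0,0,0.01],[0,0,0]],[1,[0,0,0.01],[0,0,0]],[1,[0,0,0.005],[0,0,0]],[1,[0,0,0],[0,0,0]],[1,[0,0,0],[0,0,0]]]'

```text
time_s: 13.18
eef_pos: [551.0, -53.1, 76.8]
ee_rot: [0.0, 0.994, -0.112, -0.003]
force: [0.7, 0.3, 0.3]
grip_width: -0.003
grip_force: 0.0
```

```bash
python3 - <<'E'
from rig import *
from h import *
s=sense();toe(s);plan(s,OM+RM.apply([12,0,74]),down(-13))
E
```

```text
t 13.18 toe [-4.554e+01 -2.000e-02  3.182e+01] pitch -0.32 yaw 0.12 roll -0.05 F [0.6 0.5 0.3] M [ 0.02 -0.08 -0.  ] w -0.003 0.0
at [551.  -53.1  76.8] t 13.18 shift tool mm [2.2 0.1 2.8] turn units(6deg) [0.01 0.05 0.02] | shift after turn [2.2 0.1 2.8]
```

Call:
servo_tool --commands '[[1,[0.002,0,0.003],[0,0.05,0]],[1,[0,0,0.001],[0,0,0]],[1,[0,0,0.001],[0,0,0]],[1,[0,0,0],[0,0,0]]]'

```text
time_s: 13.52
eef_pos: [553.3, -53.6, 72.2]
ee_rot: [0.001, 0.994, -0.112, 0.0]
force: [0.7, -0.5, 0.7]
grip_width: -0.002
grip_force: 0.6
```

Call:
servo_tool --commands '[[1,[0,0,0.0008],[0,0,0]],[1,[0,0,0],[0,0,0]]]'

```text
time_s: 13.68
eef_pos: [553.4, -53.7, 72.1]
ee_rot: [0.001, 0.994, -0.112, 0.0]
force: [-1.8, 0.5, 8.1]
grip_width: 0.001
grip_force: 4.1
```

Call:
servo_tool --commands '[[1,[0,0,0.0005],[0,0,0]],[1,[0,0,0.0005],[0,0,0]],[1,[0,0,0],[0,0,0]]]'

```text
time_s: 13.93
eef_pos: [553.4, -53.7, 72.0]
ee_rot: [0.001, 0.994, -0.112, 0.001]
force: [-6.3, 0.4, 17.2]
grip_width: -0.003
grip_force: 8.5
```

Call:
servo_tool --commands '[[1,[0,0,-0.01],[0,0,0]],[1,[0,0,-0.02],[0,0,0]],[1,[0,0,-0.01],[0,0,0]],[1,[0.025,0,0],[0,0,0]],[1,[0.03,0,0],[0,0,0]],[1,[0.02,0,0],[0,0,0]],[1,[0,0,0],[0,0,0]],[1,[0,0,0],[0,0,0]]]'

```text
time_s: 14.6
eef_pos: [626.3, -70.3, 109.6]
ee_rot: [0.0, 0.994, -0.112, -0.0]
force: [-0.5, 0.4, -0.5]
grip_width: -0.004
grip_force: 0.0
```

```bash
python3 - <<'E'
from rig import *
from h import *
s=sense();toe(s);plan(s,OM+RM.apply([87,0,75]),down(-13))
E
```

```text
t 14.6 toe [31.72  0.19 64.34] pitch -0.03 yaw 0.12 roll -0.05 F [-0.5  0.3 -0.5] M [-0.02 -0.02  0.  ] w -0.004 0.0
at [626.3 -70.3 109.6] t 14.6 shift tool mm [-0.   0.3 34.6] turn units(6deg) [0.01 0.01 0.02] | shift after turn [-0.   0.3 34.6]
```

Call:
servo_tool --commands '[[1,[0,0,0.01],[0,0,0]],[1,[0,0,0.01],[0,0,0]],[1,[0,0,0.01],[0,0,0]],[1,[0,0,0.004],[0,0,0]],[1,[0,0,0],[0,0,0]],[1,[0,0,0],[0,0,0]]]'

```text
time_s: 15.1
eef_pos: [626.0, -70.2, 75.9]
ee_rot: [0.0, 0.994, -0.112, -0.0]
force: [-0.7, -0.5, 1.0]
grip_width: -0.0
grip_force: 0.0
```

Call:
servo_tool --commands '[[1,[-0.003,0,0],[0,0,0]],[1,[-0.003,0,0],[0,0,0]],[1,[-0.003,0,0],[0,0,0]],[1,[-0.003,0,0],[0,0,0]],[1,[0,0,0],[0,0,0]]]'

```text
time_s: 15.52
eef_pos: [614.1, -67.5, 76.5]
ee_rot: [0.001, 0.994, -0.112, 0.0]
force: [-0.0, -0.7, -0.5]
grip_width: -0.0
grip_force: 0.0
```

```bash
python3 - <<'E'
from rig import *
from h import *
s=sense();toe(s);c=capture("wrist")
m=RM.inv().apply(cloud(c,s).reshape(-1,3)-OM);print("tcp m",RM.inv().apply(s["eef_pos"]-OM))
px=c["pixels"].reshape(-1,3).astype(int)
o=(px[:,0]>150)&(px[:,2]<70)&(px[:,1]<150)&(abs(m[:,1])<20)&(m[:,0]>20)&(m[:,0]<95)
k=m[o];print(o.sum());print(k[k[:,2]>78].min(0) if (k[:,2]>78).any() else 0, k.min(0),k.max(0))
cv2.imwrite("pics/w8.png",c["pixels"][:,:,::-1])
E
```

```text
t 15.52 toe [19.24  0.11 31.16] pitch 0.01 yaw 0.12 roll -0.06 F [ 0.1 -0.7 -0.5] M [ 0.05 -0.03  0.05] w -0.0 0.0
tcp m [74.53400906  0.23590329 76.47459229]
0Traceback (most recent call last):
  File "<stdin>", line 7, in <module>
    return umr_minimum(a, axis, None, out, keepdims, initial, where)
ValueError: zero-size array to reduction operation minimum which has no identity
```

Call:
servo_tool --commands '[[1,[-0.0025,0,0],[0,0,0]],[1,[-0.0025,0,0],[0,0,0]]]'

```text
time_s: 15.73
eef_pos: [609.8, -66.5, 76.3]
ee_rot: [0.0, 0.994, -0.112, 0.0]
force: [1.8, -0.6, 0.4]
grip_width: -0.001
grip_force: 1.3
```

Call:
servo_tool --commands '[[1,[-0.0025,0,0],[0,0,0]],[1,[-0.0015,0,0],[0,0,0]],[1,[0,0,0],[0,0,0]]]'

```text
time_s: 15.98
eef_pos: [605.4, -65.5, 76.2]
ee_rot: [0.0, 0.994, -0.112, -0.0]
force: [1.0, -1.2, 0.6]
grip_width: 0.003
grip_force: 0.5
```

Call:
servo_tool --commands '[[1,[-0.001,0,0],[0,0,0]],[1,[-0.001,0,0],[0,0,0]],[1,[0,0,0],[0,0,0]]]'

```text
time_s: 16.23
eef_pos: [604.1, -65.2, 76.2]
ee_rot: [0.001, 0.994, -0.112, 0.001]
force: [4.6, -1.0, 1.2]
grip_width: -0.002
grip_force: 2.3
```

Call:
servo_tool --commands '[[1,[-0.001,0,0],[0,0,0]],[1,[-0.0005,0,0],[0,0,0]],[1,[0,0,0],[0,0,0]]]'

```text
time_s: 16.48
eef_pos: [603.9, -65.2, 76.5]
ee_rot: [0.001, 0.994, -0.112, 0.002]
force: [10.5, -1.5, -2.6]
grip_width: 0.003
grip_force: 5.6
```

Call:
servo_tool --commands '[[1,[-0.0005,0,0],[0,0,0]],[1,[0,0,0],[0,0,0]]]'

```text
time_s: 16.65
eef_pos: [603.8, -65.2, 76.6]
ee_rot: [0.001, 0.994, -0.112, 0.003]
force: [12.8, -1.1, -3.6]
grip_width: 0.002
grip_force: 6.7
```

Call:
servo_tool --commands '[[1,[0.006,0,0],[0,0,0]],[1,[0.004,0,0],[0,0,0]],[1,[0,0,-0.02],[0,0,0]],[1,[0,0,-0.04],[0,0,0]],[1,[0,0,-0.04],[0,0,0]],[1,[-0.04,0,0],[0,0,0]],[1,[-0.04,0,0],[0,0,0]],[1,[0,0,0],[0,0,0]],[1,[0,0,0],[0,0,0]]]'

```text
time_s: 17.4
eef_pos: [531.6, -48.3, 175.8]
ee_rot: [0.0, 0.994, -0.112, -0.002]
force: [-0.3, -0.6, 0.9]
grip_width: 0.002
grip_force: 0.0
```

```bash
python3 - <<'E'
from rig import *
from h import *
s=sense();toe(s);c=capture("wrist")
cv2.imwrite("pics/w9.png",c["pixels"][:,:,::-1])
m=RM.inv().apply(cloud(c,s).reshape(-1,3)-OM)
k=m[(m[:,0]>30)&(m[:,0]<95)&(abs(m[:,1])<16)&(m[:,2]>80)&(m[:,2]<87)];print("rib",len(k),k.min(0),k.max(0),k.mean(0))
k=m[(m[:,0]>15)&(m[:,0]<60)&(abs(m[:,1])<12)&(m[:,2]>67.5)&(m[:,2]<70.3)];print("bolt",len(k),k.min(0),k.max(0))
for n,x0,x1 in(("+x",18,24),("-x",-45,-35)):
    k=m[(m[:,0]>x0)&(m[:,0]<x1)&(abs(m[:,1])<18)];print(n,np.median(k[:,2]))
E
```

```text
t 17.4 toe [-65.52   0.27 130.69] pitch -0.17 yaw 0.13 roll -0.04 F [-0.2 -0.6  0.9] M [ 0.   -0.07  0.01] w 0.002 0.0
rib 389 [ 45.69704211 -12.91237251  80.16522203] [53.78545807 12.49353327 85.88091108] [49.6585952  -0.10794746 83.39766738]
bolt 689 [ 24.24986747 -11.97583923  67.50673415] [59.8516509  11.77299033 70.29275696]
+x 71.94082690903649
-x 72.02677757169641
```

View pics/w9.png

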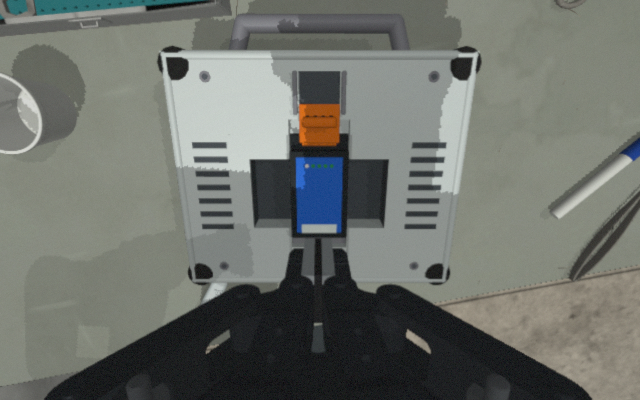

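The lock now covers the pack's shoulder, spanning (320,105) to (320,146), and the pack lies flat. The rib moved about 19.3 mm, so I check the bolt's front edge by pixel colour.

```bash
python3 - <<'E'
from rig import *
from h import *
import pickle
def front(s,c):
    px=c["pixels"].astype(int);m=(px[...,0]>150)&(px[...,2]<70)
    # intersect pixel rays with z=69.5 by scaling rays from camera
    c2=dict(c);c2["z_map"]=np.full((400,640),100.);W1=cloud(c2,s);c2["z_map"]=np.full((400,640),200.);W2=cloud(c2,s)
    d=(W2-W1);o=W1-d
    def at(z):
        P=o+d*((z-o[...,2])/d[...,2])[...,None];return RM.inv().apply(P.reshape(-1,3)-OM).reshape(P.shape)
    P=at(69.5);k=m&(P[...,0]>20)&(P[...,0]<95)&(abs(P[...,1])<13)
    xs=[P[np.where(k[:,u])[0].max(),u,0] for u in np.where(k.any(0))[0]]
    print("front edge x",np.median(xs).round(2),"n",len(xs)); return P
s=sense();c=capture("wrist");front(s,c)
s,c=pickle.load(open("w1.pkl","rb"));front(s,c)
E
```

```text
front edge x 34.11 n 34
front edge x 52.35 n 29
```

Call:
servo_tool --commands '[[1,[0.04,0,0],[0,0,0]],[1,[0.042,0,0],[0,0,0.0]],[1,[0,0,0.03],[0,0,0]]]'

```text
out of range: a shift must lie within [-0.0417, 0.0417]
```

Call:
servo_tool --commands '[[1,[0.04,0,0],[0,0,0]],[1,[0.0415,0,0],[0,0,0]],[1,[0,0,0.03],[0,0,0]],[1,[0,0,0.03],[0,0,0]],[1,[0,0,0],[0,0,0]]]'

```text
time_s: 17.92
eef_pos: [611.4, -66.9, 109.8]
ee_rot: [-0.0, 0.994, -0.112, -0.005]
force: [-1.2, -1.1, -2.3]
grip_width: -0.0
grip_force: 0.0
```

```bash
python3 - <<'E'
from rig import *
from h import *
s=sense();print("tcp m",RM.inv().apply(s["eef_pos"]-OM),s["force"])
c=capture("wrist")
m=RM.inv().apply(cloud(c,s).reshape(-1,3)-OM)
k=m[(m[:,0]>30)&(m[:,0]<95)&(abs(m[:,1])<16)&(m[:,2]>80)&(m[:,2]<87)];print("rib",len(k))
E
```

```text
tcp m [ 71.81751938   0.26278154 109.76369214] [-1.24993988 -1.09035903 -2.31279087]
rib 0
```

Call:
servo_tool --commands '[[1,[0,0,0.015],[0,0,0]],[1,[0,0,0.014],[0,0,0]],[1,[0,0,0.005],[0,0,0]],[1,[-0.003,0,0],[0,0,0]],[1,[-0.002,0,0],[0,0,0]],[1,[0,0,0],[0,0,0]]]'

```text
time_s: 18.47
eef_pos: [608.4, -66.2, 83.7]
ee_rot: [0.001, 0.994, -0.112, 0.001]
force: [0.6, -0.4, 0.8]
grip_width: -0.001
grip_force: 0.0
```

Call:
servo_tool --commands '[[1,[-0.001,0,0],[0,0,0]],[1,[-0.001,0,0],[0,0,0]],[1,[0,0,0],[0,0,0]]]'

```text
time_s: 18.72
eef_pos: [606.2, -65.7, 82.6]
ee_rot: [0.001, 0.994, -0.112, 0.0]
force: [0.3, -0.3, -0.2]
grip_width: -0.004
grip_force: 0.0
```

Call:
servo_tool --commands '[[1,[0,0,0.004],[0,0,0]],[1,[0,0,0.003],[0,0,0]],[1,[-0.001,0,0],[0,0,0]],[1,[-0.001,0,0],[0,0,0]],[1,[-0.0007,0,0],[0,0,0]],[1,[0,0,0],[0,0,0]]]'

```text
time_s: 19.22
eef_pos: [604.1, -65.3, 75.1]
ee_rot: [0.001, 0.994, -0.112, 0.001]
force: [4.2, -0.4, -3.2]
grip_width: 0.0
grip_force: 2.2
```

Call:
servo_tool --commands '[[1,[-0.0006,0,0],[0,0,0]],[1,[-0.0005,0,0],[0,0,0]],[1,[0,0,0],[0,0,0]]]'

```text
time_s: 19.47
eef_pos: [603.9, -65.2, 75.3]
ee_rot: [0.001, 0.994, -0.112, 0.002]
force: [10.1, -1.9, -6.1]
grip_width: -0.001
grip_force: 4.9
```

Call:
servo_tool --commands '[[1,[-0.0006,0,0],[0,0,0]],[1,[-0.0005,0,0],[0,0,0]],[1,[0,0,0],[0,0,0]]]'

```text
time_s: 19.72
eef_pos: [603.8, -65.3, 75.4]
ee_rot: [0.001, 0.994, -0.112, 0.004]
force: [15.0, -2.2, -9.4]
grip_width: -0.002
grip_force: 7.4
```

The lock is at a hard stop: the position is the same at 10 N and 15 N. I'll back off, check with the top camera, and hand in.

Call:
servo_tool --commands '[[1,[0.006,0,0],[0,0,0]],[1,[0.005,0,0],[0,0,0]],[1,[0,0,-0.02],[0,0,0]],[1,[0,0,-0.04],[0,0,0]],[1,[0,0,-0.04],[0,0,0]],[1,[-0.04,0,0],[0,0,0]],[1,[-0.04,0,0],[0,0,0]],[1,[0,0,0],[0,0,0]],[1,[0,0,0],[0,0,0]]]'

```text
time_s: 20.47
eef_pos: [532.5, -48.6, 175.3]
ee_rot: [0.0, 0.994, -0.112, -0.001]
force: [0.4, -0.5, 0.2]
grip_width: 0.001
grip_force: 0.0
```

```bash
python3 - <<'E'
from rig import *
from h import *
s=sense();c=capture("wrist")
m=RM.inv().apply(cloud(c,s).reshape(-1,3)-OM)
k=m[(m[:,0]>30)&(m[:,0]<95)&(abs(m[:,1])<16)&(m[:,2]>80)&(m[:,2]<87)];print("rib",len(k),k.min(0),k.max(0),k.mean(0))
for n,x0,x1 in(("+x",14,20),("-x",-45,-35)):
    k=m[(m[:,0]>x0)&(m[:,0]<x1)&(abs(m[:,1])<18)];print(n,np.median(k[:,2]))
print(s["force"].round(1),s["time_s"]);print(finish_job())
E
```

```text
rib 373 [ 46.11704285 -12.90598867  80.68778212] [53.47188166 12.44977427 85.53240508] [ 4.98730499e+01 -6.14712040e-02  8.34397135e+01]
+x 72.02551500146696
-x 72.05402062042108
[ 0.4 -0.5  0.2] 20.4667
the job is handed in; nothing more can be done
None
```

The pack is seated flat in the bay and the orange lock was pushed to its hard stop over the shoulder; the highest measured force was about 20 N, bystanders untouched, handed in at 20.5 s — though the cameras put the lock's travel at 18–19 mm, not 20.

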